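Clamp the board in the drilling fixture

ROBOT

A 6-joint arm with a two-finger parallel gripper is mounted at the origin on the work surface. World frame = base frame: x ahead of the robot, y to its left, z up, the work surface at z = 0. Lengths are in m, angles in rad, forces in N, time in s.
With the tool pointing down it reaches from about 0.35 to 0.85 m from the base axis. Payload 8.1 kg.
Tool frame: the origin (TCP) lies on the centre line of the jaws, within the pads' length; the fingertips stand 14 mm ahead of it and the grasp point (between the pads) lies 5 mm behind it; z points along the fingers, y is the direction in which the jaws open and shut (so a half turn about z gives the same grasp; the last joint's range is limited). The gripper opens to 93 mm and grips with 3 to 60 N. Pads are 15 mm wide; open, the fingers measure 128 mm over their backs; the gripper's body (75 mm by 188 mm) begins 65 mm behind the grasp point.
Start: joints at [-1.312, 0.13, 1.488, -0, 1.523, -0.085], TCP at [0.202, -0.565, 0.233] pointing down, gripper open.
Joint ranges: [-2.96, 2.96], [-0.89, 2.26], [0.02, 2.5], [-1.34, 4.48], [0, 2.73], [-2.66, 2.66]. Speed limits (rad/s): [2.39, 2.39, 2.79, 3.14, 3.14, 3.14].

INTERFACE

Orientations are given as a rotation vector (axis times angle).
In Python, from plant import robot gives the robot as it stands.
- The arm moves only by the tool jog_arm, never from a script. Its argument "steps" is a list of rows, each a list of 7 numbers: the closure, from 0 (fully open) to 1 (shut), then the shift along the tool's x, y, z in m, then the turn, a rotation vector about the tool's x, y, z in rad. In form: [[jaw, tx, ty, tz, rx, ry, rz], ...]. A call has 1 to 5 rows; each row is the pose to reach, as a shift and turn from the pose measured when the call began, along the tool's axes at that moment; what a row does not reach only later rows make up. A row lasts 1/8 s, in which the tool goes at most 62.5 mm and 10.7 degrees, less where a joint would pass 70% of its speed; a pose out of reach is approached as far as the arm can. A call with a gripper value outside its range is refused whole. The fingers move at their own pace and stop on an object; "force" is the grip in N (left out, the last holds). Time passes only in rows, so rows that repeat a pose let the fingers close. It gives the time, the measured TCP pose, the force and the opening at its end, in the units of the state.
- robot.read_state(): the state, without advancing time (a new reading comes with each control period).
- robot.read_camera(name): name is "scene" or "top" or "wrist"; returns a dict with "image" (384x512x3 uint8, red, green, blue), "mtx" (3x3 intrinsics, pixels), "D" ([k1, k2, p1, p2, k3] as OpenCV has them; the pictures are not rectified), "extrinsics" (4x4, takes a point from camera to world coordinates); the wrist camera has in their place "tool_from_camera" (4x4, takes a point from camera to tool coordinates, whose origin is the TCP and whose axes are the flange's). Camera axes: x right, y down, z forward; pixel columns grow to the right and rows downward; lengths in m; the calibration is good to about 2 mm. A picture is of the moment at which its call begins: read the wrist's pose just before it. There is no depth.
- robot.close_job(): hands the job in, once; it reports no verdict.
The state is a dict: "t": time; "q": joint angles; "dq": joint speeds; "joint_torque": joint torques, N m; "tool_pos": TCP position; "orientation": TCP orientation; "force": force on the tool from outside, world axes, zero at the start; "wrist_torque": the same for the moment, N m; "opening": finger opening in m.
Only numpy, scipy, OpenCV 4.12 (cv2) and the standard library are available. Lean on these libraries where they do the work, as an engineer would, in place of code of your own. Each camera call takes 0.05 s, during which the arm holds its last target.

TASK

Clamp the pine board in the drilling fixture without gripping anything: with the outside of a finger, push the blue clamp strap round until it is fully over the board against its stop, then press the red cam lever all the way down so that it clamps the board, and draw clear. Do not lift the board or shift it out of its place, do not press the lever down before the strap is over, and leave the other things on the bench where they are.

Things in the scene. Friction and masses are not known exactly. Their poses are not given: they have to be found in the camera images.
- fixture: Plywood drilling fixture fixed to the bench: base plate 200 x 215 mm, 12 mm thick, with a dark wooden fence 18 mm high (top 30 mm above the bench) at the outer edge and one end. Origin on the bench directly under the pivot of the clamp strap; z up. The closed strap points along the fixture's own -y axis, the fully open strap along its own +x axis. The plate reaches from -100 to +100 mm in x and -178 to +38 mm in y.
- clamp_strap (a joint): Angle of the blue steel clamp strap about its upright pivot post, rad: 0 = swung fully open, 1.57 = fully over the board, against its stop. Growing = clockwise seen from above. It turns stiffly (about 0.1 N m of friction, 1 N at its nose) and stays where it is left.
- strap_pivot (a point): Point on the strap's upright pivot axis, 53 mm above the bench (mid-height of the strap). The round blue hub here has radius 18 mm, its bolt head ends 66 mm above the bench.
- strap_nose (a point): Centre of the block at the strap's free end, 138 mm from the pivot axis and 62 mm above the bench: 24 mm along the strap, 32 mm across it (16 mm each side), from 46 to 78 mm above the bench. The strap itself is a forked flat bar 32 mm wide, from 46 to 60 mm above the bench.
- cam_lever (a joint): Angle of the red-handled cam lever, rad: 0 = raised (handle points up about 61 degrees and back towards the strap's pivot), 0.92 = fully down at its stop, the handle nearly level (8 degrees up) above the strap and still pointing towards the pivot. It turns in the strap's upright plane about the axle, against about 0.14 N m of friction, and stays where it is left; in the last part its cam bears on the board, and pressing 50 mm from the axle then takes about 10 to 20 N.
- lever_axle (a point): Middle of the lever's level axle, carried by the strap 105 mm from the strap's pivot axis, 54 mm above the bench. The steel cam (about 12 mm radius, 9 mm off-centre) turns on it between the strap's two cheeks.
- lever_grip (a point): Point on the centre line of the lever's red round handle, 55 mm from the axle. Handle 16 mm in diameter, its end 70 mm from the axle; with the lever raised that end is about 123 mm above the bench; fully down, the top of the handle at this point is about 70 mm above the bench.
- board_center (a point): Centre of the pine board lying loose in the fixture, 150 x 80 x 22 mm, top 34 mm above the bench, with four dark drilled holes. To be clamped where it lies.
- dowel_pot_mid (a point): Yellow open pot, 40 mm wide, 45 mm tall, with dowels that stand 11 mm above its rim, on the fixture's plate beside the pivot. Half-way up. A bystander.
- glue_mid (a point): White glue bottle, 56 mm wide, 150 mm tall, half-way up. A bystander.
- spray_mid (a point): Yellow spray can, 60 mm wide, 170 mm tall, half-way up. A bystander.
- screw_jar_mid (a point): Glass jar, 68 mm wide, 80 mm tall, half-way up. A bystander.
- driver_grip (a point): Handle of a red screwdriver lying on the bench. A bystander.
- tape_mid (a point): Yellow tape measure, 65 x 38 x 60 mm, standing, its centre. A bystander.
- hammer_grip (a point): Handle of a hammer lying on the bench. A bystander.

How it is judged:
By the outcome, as a careful person would: the job done as asked, in the order asked, and still so for the second after the job is handed in, with the robot touching nothing.
It also fails if it takes over 51 s, if anything falls off the work surface, if the arm or the gripper's body presses on something with over 40 N, if the wrist force passes 120 N, or if a joint passes its speed limit or range.

## Working session

There is one attempt and no reset: what is moved stays moved. The work goes in short steps, Python scripts to look and compute and a tool call to move; the robot and the scene stay as the last step left them, time stands still between calls to the robot, and variables do not carry over. Pictures are saved under pics/ and viewed, and the job is handed in when it is done.

Besides the shell and the picture viewer there is one more tool, called after "Emit:" by a JSON object that holds its "api" and its "payload". jog_arm: Moves the arm, as the interface text tells. Its arguments: {"type":"object","properties":{"steps":{"type":"array"},"force":{"type":"number"}},"required":["steps"]}

```bash
ls; mkdir -p pics; python3 - <<'E'
from plant import robot
import cv2
s=robot.read_state();print(s)
for n in("scene","top","wrist"):
    c=robot.read_camera(n)
    cv2.imwrite(f"pics/{n}0.png",cv2.cvtColor(c["image"],cv2.COLOR_RGB2BGR))
    print(n,c["mtx"].tolist(),c["D"],c.get("extrinsics",c.get("tool_from_camera")))
E
```

```text
pics
{'t': 0.0, 'q': array([-1.31240687e+00,  1.31158690e-01,  1.48928896e+00,  7.15430626e-06,
        1.52301412e+00, -8.54325981e-02]), 'dq': array([-3.27227227e-06, -8.47911433e-04,  2.83381201e-04, -1.46178078e-03,
       -1.02557874e-03, -8.90486143e-04]), 'joint_torque': array([-2.45538227e-03, -5.59857917e+01, -4.91749084e+01,  7.64363562e-02,
        3.55131144e-02, -1.36816766e-04]), 'tool_pos': array([ 0.20211527, -0.56434275,  0.23158361]), 'orientation': array([-3.09344929e+00, -5.37098980e-01,  2.42257902e-04]), 'force': array([-0.76229453, -0.12752714,  0.11748607]), 'wrist_torque': array([-0.05373563,  0.03461516,  0.03962008]), 'opening': 0.09312710400760184}
scene [[395.4316726074077, 0.0, 253.1093432521879], [0.0, 395.4316726074077, 193.33309513557478], [0.0, 0.0, 1.0]] [0.03750865 0.         0.         0.         0.        ] [[-0.81266349  0.48761922 -0.31906982  0.89976588]
 [ 0.58263788  0.67000239 -0.4600325   0.50812119]
 [-0.01054315 -0.55975377 -0.82859191  0.97606831]
 [ 0.          0.          0.          1.        ]]
top [[350.49189785898693, 0.0, 254.5768881356651], [0.0, 350.49189785898693, 189.607578213743], [0.0, 0.0, 1.0]] [-0.02388246  0.          0.          0.          0.        ] [[ 0.01050802 -0.98759413  0.15667612  0.36332666]
 [-0.99989542 -0.00882072  0.01146074  0.0045893 ]
 [-0.00993656 -0.15678016 -0.98758354  1.19301017]
 [ 0.          0.          0.          1.        ]]
wrist [[313.0487910545875, 0.0, 255.75783418292022], [0.0, 313.0487910545875, 193.00595278052614], [0.0, 0.0, 1.0]] [-0.08025463  0.          0.          0.          0.        ] [[ 2.37346362e-04 -9.57316009e-01 -2.89043255e-01  8.13743088e-02]
 [ 9.99999466e-01 -6.35186477e-05  1.03151915e-03  7.52781489e-04]
 [-1.00584944e-03 -2.89043345e-01  9.57315482e-01 -1.51049231e-01]
 [ 0.00000000e+00  0.00000000e+00  0.00000000e+00  1.00000000e+00]]
```

View pics/scene0.png

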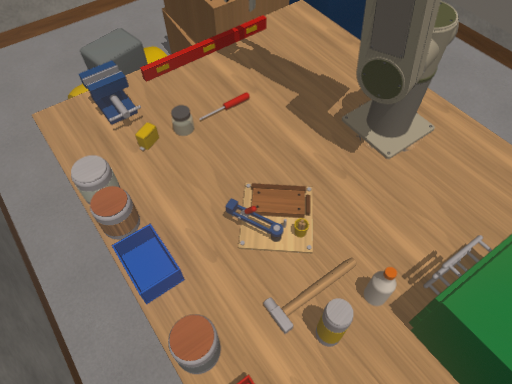

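View pics/top0.png

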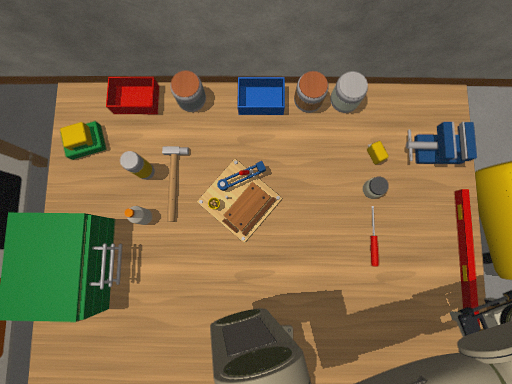

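View pics/wrist0.png

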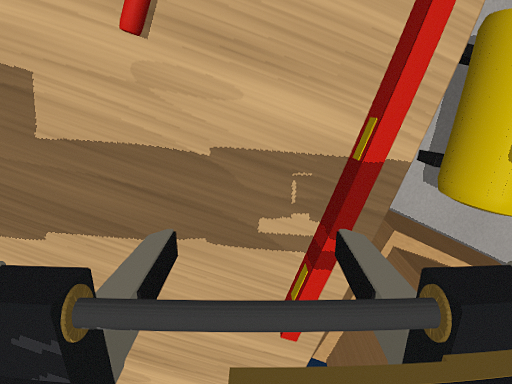

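```bash
python3 - <<'E'
import cv2
a=cv2.imread("pics/top0.png")[150:250,185:295]; cv2.imwrite("pics/top0c.png",cv2.resize(a,None,fx=6,fy=6,interpolation=cv2.INTER_CUBIC)[:600])
a=cv2.imread("pics/scene0.png")[175:260,215:325]; cv2.imwrite("pics/scene0c.png",cv2.resize(a,None,fx=7,fy=7,interpolation=cv2.INTER_CUBIC))
E
```

```text
(no output)
```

View pics/top0c.png

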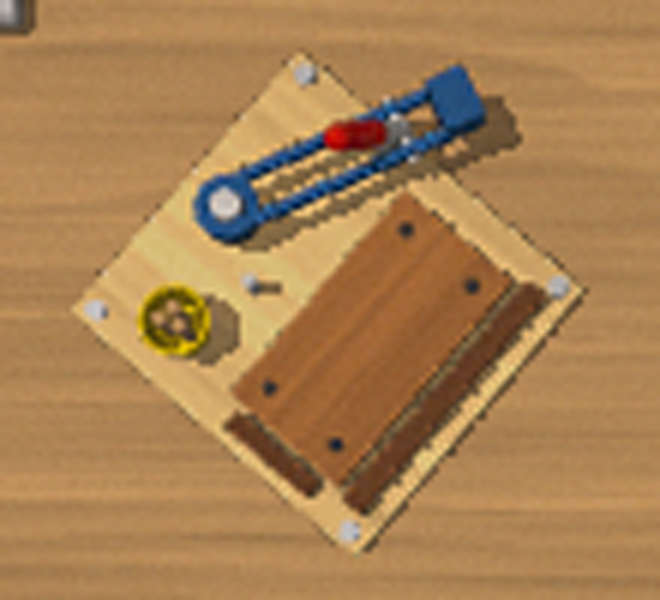

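View pics/scene0c.png

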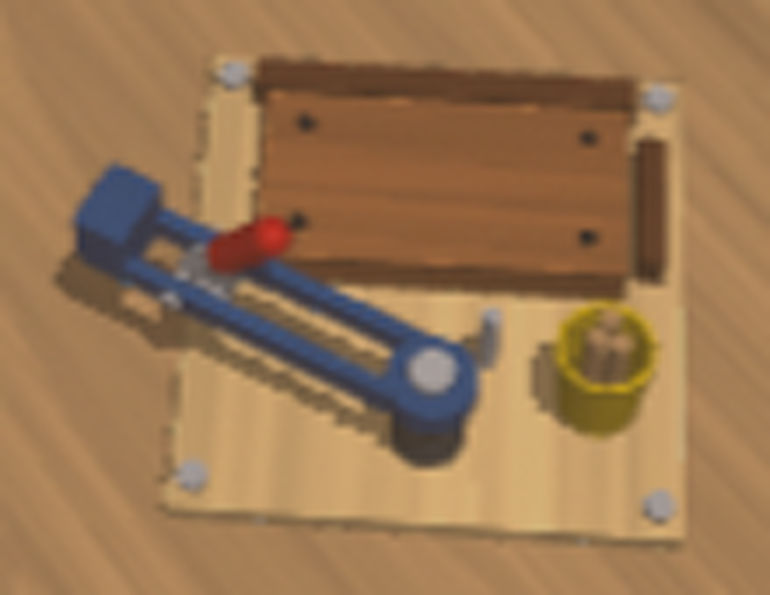

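```bash
cat > h.py <<'E'
import cv2,numpy as np
def ray(c,uv,ext=None):
    E=c["extrinsics"] if ext is None else ext
    p=cv2.undistortPoints(np.array([[uv]],float),c["mtx"],c["D"])[0,0]
    return E[:3,3],E[:3,:3]@np.array([p[0],p[1],1])
def onz(c,uv,z,ext=None):
    o,d=ray(c,uv,ext);return o+d*(z-o[2])/d[2]
def proj(c,P,ext=None):
    E=c["extrinsics"] if ext is None else ext
    W=np.linalg.inv(E); r=cv2.Rodrigues(W[:3,:3])[0]
    return cv2.projectPoints(np.atleast_2d(P).astype(float),r,W[:3,3],c["mtx"],c["D"])[0][:,0]
E
python3 - <<'E'
from plant import robot
from h import *
np.set_printoptions(precision=4,suppress=True)
T=robot.read_camera("top");S=robot.read_camera("scene")
t=lambda x,y:((x+.5)/6-.5+185,(y+.5)/6-.5+150)
s=lambda x,y:((x+.5)/7-.5+215,(y+.5)/7-.5+175)
for n,a,b,z in [("bolt",t(225,203),s(433,370),.066),("nose",t(456,100),s(120,200),.078),
 ("A",t(302,52),s(163,510),.012),("B",t(588,292),s(213,57),.012),("C",t(358,553),s(685,80),.012),("D",t(75,308),s(685,540),.012),
 ("handle end",t(340,135),s(275,236),.121),("pot rim",t(175,320),s(606,350),.057)]:
    print(n,onz(T,a,z)[:2],onz(S,b,z)[:2])
E
```

```text
bolt [0.5617 0.1241] [0.5627 0.1265]
nose [ 0.6174 -0.0012] [0.6192 0.0015]
A [0.6601 0.0876] [0.6642 0.0916]
B [ 0.5218 -0.0771] [ 0.5258 -0.0726]
C [0.3743 0.0509] [0.3707 0.0552]
D [0.51   0.2135] [0.5101 0.2187]
handle end [0.5884 0.0592] [0.5957 0.0718]
pot rim [0.4983 0.1507] [0.501  0.1544]
```

```bash
cat >> h.py <<'E'
from scipy.spatial.transform import Rotation as R
PIV=np.array([.5622,.1253])
def pol(r,adeg,back=0):  # point at radius r along strap direction adeg, 'back' m behind (anticlockwise side)
    a=np.radians(adeg); return PIV+r*np.array([np.cos(a),np.sin(a)])+back*np.array([-np.sin(a),np.cos(a)])
def plan(s,wps):
    """wps: (x,y,z_tcp,yaw_x deg) tool down; prints tool-axis shift and turn"""
    R0=R.from_rotvec(s["orientation"]); p0=s["tool_pos"]
    print("t",round(s["t"],2),"pos",p0.round(4),"yaw",np.degrees(np.arctan2(*R0.as_matrix()[[1,0],0])).round(1),"F",s["force"].round(1))
    for x,y,z,yaw in wps:
        Rt=R.from_euler("z",yaw,degrees=True)*R.from_rotvec([np.pi,0,0])
        d=R0.inv().apply(np.array([x,y,z])-p0); w=(R0.inv()*Rt).as_rotvec()
        print(d.round(4).tolist(),w.round(3).tolist())
E
python3 - <<'E'
from h import *
from plant import robot
A=np.array([[.1,.038],[.1,-.178],[-.1,-.178],[-.1,.038],[0,0]])
B=np.array([[.6621,.0896],[.5238,-.0748],[.3725,.053],[.51,.2161],[.5622,.1253]])
a=A-A.mean(0);b=B-B.mean(0)
th=np.arctan2((a[:,0]*b[:,1]-a[:,1]*b[:,0]).sum(),(a*b).sum());c,s=np.cos(th),np.sin(th);M=np.array([[c,-s],[s,c]])
t=B.mean(0)-M@A.mean(0);print(np.degrees(th),t,(A@M.T+t-B).round(4).tolist())
n=np.array([.6183,.0001])-t;print("strap",np.degrees(np.arctan2(n[1],n[0])),np.linalg.norm(n))
st=robot.read_state()
plan(st,[(*pol(.138,-66,.06),.23,114)])
E
```

```text
-40.025447139993446 [0.56213516 0.1247225 ] [[0.001, -0.0001], [0.0004, -0.0011], [-0.0014, -0.0003], [-0.0, 0.002], [-0.0001, -0.0006]]
strap -65.73987141858333 0.1366940255878
t 0.25 pos [ 0.2022 -0.5646  0.2321] yaw 19.7 F [-0.3  0.5 -0.1]
[0.6417, -0.3951, 0.0025] [-0.001, -0.001, -1.646]
```

Emit:
{"api": "jog_arm", "payload": {"steps": [[1, 0.06, -0.037, 0, 0, 0, -0.16], [1, 0.12, -0.074, 0, 0, 0, -0.32], [1, 0.18, -0.111, 0, 0, 0, -0.48], [1, 0.24, -0.148, 0, 0, 0, -0.64], [1, 0.3, -0.185, 0, 0, 0, -0.8]], "force": 20}}

```text
t: 0.88
tool_pos: [0.3982, -0.319, 0.2324]
orientation: [-2.637, -1.707, -0.001]
force: [0.4, -1.1, -0.7]
opening: 0.0479
```

```bash
python3 - <<'E'
from h import *
from plant import robot
plan(robot.read_state(),[(*pol(.138,-66,.06),.23,114)])
E
```

```text
t 0.88 pos [ 0.3982 -0.319   0.2324] yaw 65.8 F [ 0.4 -1.1 -0.7]
[0.4252, 0.1105, 0.0027] [0.0, -0.001, -0.841]
```

Emit:
{"api": "jog_arm", "payload": {"steps": [[1, 0.06, 0.016, 0, 0, 0, -0.17], [1, 0.12, 0.031, 0, 0, 0, -0.34], [1, 0.18, 0.047, 0, 0, 0, -0.51], [1, 0.24, 0.062, 0, 0, 0, -0.68], [1, 0.3, 0.078, 0, 0, 0, -0.84]]}}

```text
t: 1.5
tool_pos: [0.5932, -0.0754, 0.2327]
orientation: [1.705, 2.639, 0.001]
force: [1.0, -0.5, -0.6]
opening: 0.0012
```

```bash
python3 - <<'E'
from h import *
from plant import robot
plan(robot.read_state(),[(*pol(.138,-66,.06),.23,114)])
E
```

```text
t 1.5 pos [ 0.5932 -0.0754  0.2327] yaw 114.3 F [ 1.  -0.5 -0.6]
[0.0574, 0.1135, 0.0028] [0.001, -0.0, 0.005]
```

Emit:
{"api": "jog_arm", "payload": {"steps": [[1, 0.025, 0.05, 0, 0, 0, 0], [1, 0.057, 0.114, 0, 0, 0, 0.005], [1, 0.057, 0.114, 0, 0, 0, 0.005]]}}

```text
t: 1.88
tool_pos: [0.6748, 0.0272, 0.2312]
orientation: [-1.705, -2.637, -0.001]
force: [-0.3, -0.0, -0.1]
opening: 0.0006
```

```bash
python3 - <<'E'
from h import *
from plant import robot
s=robot.read_state()
plan(s,[(*pol(.138,-66,.06),.068,114)])
for n in("top","wrist"):
    c=robot.read_camera(n); im=cv2.cvtColor(c["image"],cv2.COLOR_RGB2BGR)
    if n=="top": im=cv2.resize(im[130:250,175:315],None,fx=5,fy=5,interpolation=cv2.INTER_CUBIC)
    cv2.imwrite(f"pics/{n}1.png",im)
E
```

```text
t 1.88 pos [0.6748 0.0272 0.2312] yaw 114.2 F [-0.3 -0.  -0.1]
[-0.0028, -0.0029, 0.1632] [-0.0, -0.002, 0.004]
```

View pics/wrist1.png

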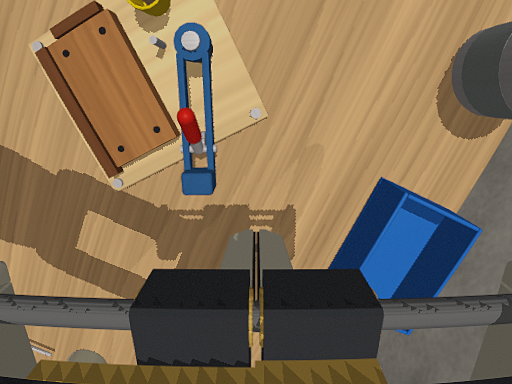

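View pics/top1.png

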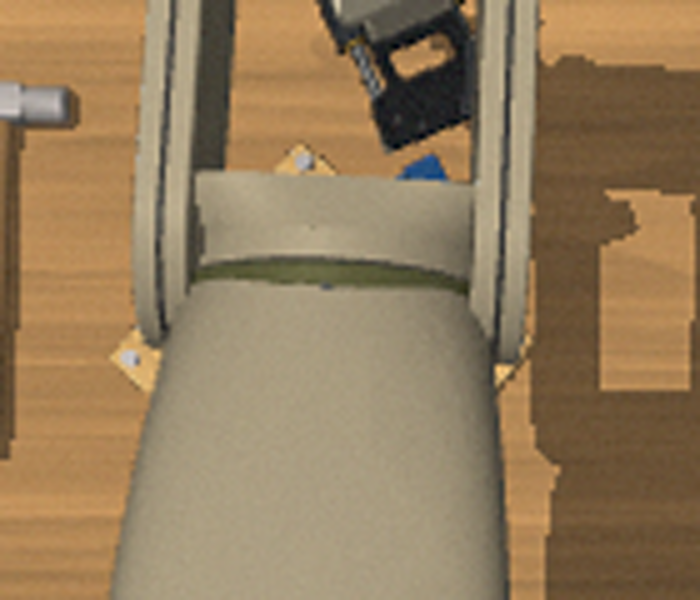

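```bash
cat >> h.py <<'E'
def wext(s,c):
    T=np.eye(4);T[:3,:3]=R.from_rotvec(s["orientation"]).as_matrix();T[:3,3]=s["tool_pos"];return T@c["tool_from_camera"]
E
python3 - <<'E'
from h import *
from plant import robot
s=robot.read_state();c=robot.read_camera("wrist");E=wext(s,c)
for n,uv,z in[("bolt",(191,40),.066),("nose",(198,177),.078),("end",(185,115),.119)]:print(n,onz(c,uv,z,E))
E
```

```text
bolt [0.56387544 0.12237162 0.066     ]
nose [0.61953339 0.00490427 0.078     ]
end [0.59341004 0.06225775 0.119     ]
```

Emit:
{"api": "jog_arm", "payload": {"steps": [[1, 0, 0, 0.055, 0, 0, 0], [1, 0, 0, 0.11, 0, 0, 0], [1, -0.003, -0.003, 0.163, 0, 0, 0], [1, -0.003, -0.003, 0.164, 0, 0, 0]]}}

```text
t: 2.52
tool_pos: [0.6669, 0.0174, 0.0631]
orientation: [-1.709, -2.626, 0.009]
force: [-0.7, 1.0, 0.1]
opening: 0.0006
```

```bash
python3 - <<'E'
from h import *
from plant import robot
s=robot.read_state()
plan(s,[(*pol(.138,a,.034),.067,180+a) for a in(-66,-71,-76,-81)])
c=robot.read_camera("scene"); im=cv2.cvtColor(c["image"],cv2.COLOR_RGB2BGR)
cv2.imwrite(f"pics/scene2.png",cv2.resize(im[130:270,190:340],None,fx=4,fy=4,interpolation=cv2.INTER_CUBIC))
E
```

```text
t 2.52 pos [0.6669 0.0174 0.0631] yaw 113.9 F [-0.7  1.   0.1]
[0.0031, -0.0178, -0.0037] [-0.01, -0.004, -0.002]
[0.0006, -0.03, -0.0036] [-0.01, -0.004, 0.085]
[-0.0008, -0.0423, -0.0035] [-0.01, -0.003, 0.173]
[-0.0011, -0.0547, -0.0034] [-0.01, -0.003, 0.26]
```

View pics/scene2.png

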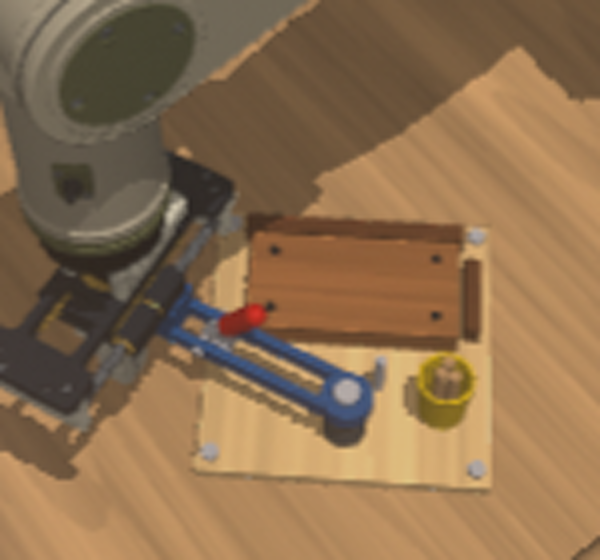

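Emit:
{"api": "jog_arm", "payload": {"steps": [[1, 0.003, -0.01, -0.004, 0, 0, 0], [1, 0.003, -0.018, -0.004, 0, 0, 0], [1, 0.001, -0.03, -0.004, 0, 0, 0.085], [1, -0.001, -0.042, -0.004, 0, 0, 0.173], [1, -0.001, -0.055, -0.004, 0, 0, 0.26]]}}

```text
t: 3.2
tool_pos: [0.6208, -0.006, 0.0738]
orientation: [-2.043, -2.386, 0.001]
force: [1.3, 0.0, -0.0]
opening: 0.0004
```

```bash
python3 - <<'E'
from h import *
from plant import robot
s=robot.read_state()
plan(s,[(*pol(.138,a,.034),.067,180+a) for a in(-84,-89,-94,-99,-104)])
E
```

```text
t 3.2 pos [ 0.6208 -0.006   0.0738] yaw 98.8 F [ 1.3  0.  -0. ]
[-0.0008, -0.0106, 0.0068] [-0.001, 0.001, 0.05]
[-0.0026, -0.0228, 0.0068] [-0.001, 0.001, 0.137]
[-0.0034, -0.0352, 0.0068] [-0.001, 0.001, 0.224]
[-0.003, -0.0476, 0.0068] [-0.001, 0.001, 0.312]
[-0.0016, -0.0599, 0.0068] [-0.001, 0.001, 0.399]
```

Emit:
{"api": "jog_arm", "payload": {"steps": [[1, -0.001, -0.011, 0.003, 0, 0, 0.05], [1, -0.003, -0.023, 0.005, 0, 0, 0.137], [1, -0.003, -0.035, 0.005, 0, 0, 0.224], [1, -0.003, -0.048, 0.005, 0, 0, 0.312], [1, -0.002, -0.06, 0.005, 0, 0, 0.4]]}}

```text
t: 3.82
tool_pos: [0.5625, -0.0175, 0.0711]
orientation: [2.477, 1.927, 0.003]
force: [1.0, 0.4, 0.5]
opening: 0.0009
```

```bash
python3 - <<'E'
from h import *
from plant import robot
s=robot.read_state()
plan(s,[(*pol(.138,a,.034),.067,180+a) for a in(-106,-111,-116,-121,-126)])
c=robot.read_camera("scene"); im=cv2.cvtColor(c["image"],cv2.COLOR_RGB2BGR)
cv2.imwrite(f"pics/scene3.png",cv2.resize(im[130:270,190:340],None,fx=4,fy=4,interpolation=cv2.INTER_CUBIC))
E
```

```text
t 3.83 pos [ 0.5625 -0.0175  0.0711] yaw 75.8 F [1.  0.4 0.5]
[-0.0006, -0.0057, 0.0041] [0.004, 0.0, 0.031]
[-0.0027, -0.0179, 0.0041] [0.004, 0.0, 0.118]
[-0.0037, -0.0303, 0.004] [0.004, -0.0, 0.205]
[-0.0036, -0.0427, 0.004] [0.004, -0.0, 0.293]
[-0.0024, -0.055, 0.004] [0.004, -0.0, 0.38]
```

View pics/scene3.png

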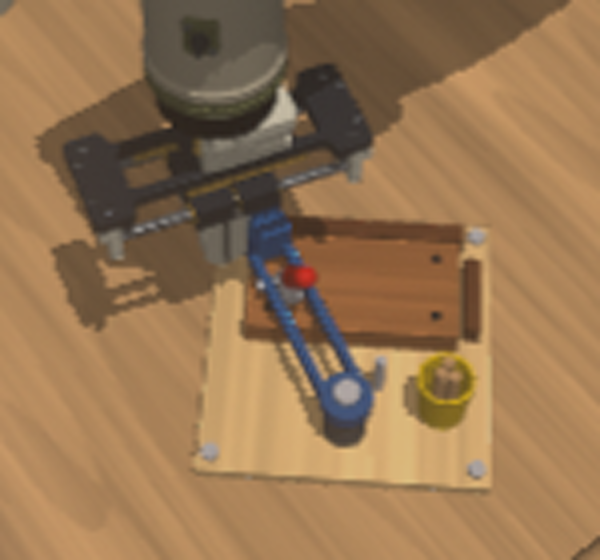

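Finger is pushing the nose's far side (block near (270,235)); the lever is untouched and upright. Continue.

Emit:
{"api": "jog_arm", "payload": {"steps": [[1, -0.001, -0.006, 0.003, 0, 0, 0.03], [1, -0.003, -0.018, 0.004, 0, 0, 0.118], [1, -0.004, -0.03, 0.004, 0, 0, 0.205], [1, -0.004, -0.043, 0.004, 0, 0, 0.293], [1, -0.003, -0.052, 0.004, 0, 0, 0.36]]}}

```text
t: 4.5
tool_pos: [0.5102, -0.0075, 0.0674]
orientation: [2.787, 1.444, 0.003]
force: [0.1, -0.0, 0.2]
opening: 0.0003
```

```bash
python3 - <<'E'
from h import *
from plant import robot
s=robot.read_state()
plan(s,[(*pol(.138,a,b),.067,180+a) for a,b in((-126,.034),(-128,.034),(-130,.034),(-130,.032),(-130,.03))])
c=robot.read_camera("scene"); im=cv2.cvtColor(c["image"],cv2.COLOR_RGB2BGR)
cv2.imwrite(f"pics/scene4.png",cv2.resize(im[130:270,190:340],None,fx=4,fy=4,interpolation=cv2.INTER_CUBIC))
E
```

```text
t 4.5 pos [ 0.5102 -0.0075  0.0674] yaw 54.8 F [ 0.1 -0.   0.2]
[0.0, -0.002, 0.0004] [0.003, -0.001, 0.014]
[-0.001, -0.0068, 0.0004] [0.003, -0.001, 0.049]
[-0.0019, -0.0117, 0.0004] [0.003, -0.001, 0.084]
[-0.0017, -0.0137, 0.0004] [0.003, -0.001, 0.084]
[-0.0015, -0.0157, 0.0003] [0.003, -0.001, 0.084]
```

View pics/scene4.png

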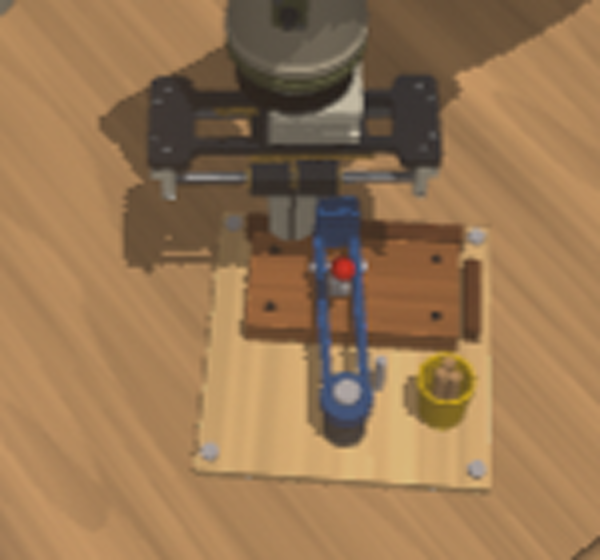

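Emit:
{"api": "jog_arm", "payload": {"steps": [[1, 0, -0.003, 0, 0, 0, 0.015], [1, -0.001, -0.007, 0, 0, 0, 0.05], [1, -0.002, -0.01, 0, 0, 0, 0.07], [1, -0.002, -0.012, 0, 0, 0, 0.084], [1, -0.002, -0.013, 0, 0, 0, 0.084]]}}

```text
t: 5.18
tool_pos: [0.4978, -0.0014, 0.0672]
orientation: [2.847, 1.322, 0.003]
force: [2.5, -3.1, -1.8]
opening: 0.0005
```

```bash
python3 - <<'E'
from h import *
from plant import robot
s=robot.read_state()
plan(s,[(*pol(.138,a,b),.067,180+a) for a,b in((-130,.034),(-130,.032),(-130,.03))])
E
```

```text
t 5.17 pos [ 0.4978 -0.0014  0.0672] yaw 49.8 F [ 2.5 -3.1 -1.8]
[0.0004, 0.0019, 0.0002] [0.003, -0.0, -0.003]
[0.0004, -0.0001, 0.0002] [0.003, -0.0, -0.003]
[0.0004, -0.0021, 0.0001] [0.003, -0.0, -0.003]
```

Emit:
{"api": "jog_arm", "payload": {"steps": [[1, 0, -0.002, 0, 0, 0, 0], [1, 0, -0.004, 0, 0, 0, 0], [1, 0, -0.004, 0, 0, 0, 0]]}}

```text
t: 5.55
tool_pos: [0.4976, -0.0012, 0.0676]
orientation: [2.841, 1.319, 0.009]
force: [16.0, -13.2, -13.1]
opening: 0.0004
```

```bash
python3 - <<'E'
from h import *
from plant import robot
s=robot.read_state()
plan(s,[(*pol(.138,-130,.03),.067,50)])
E
```

```text
t 5.55 pos [ 0.4976 -0.0012  0.0676] yaw 49.8 F [ 16.  -13.2 -13.1]
[0.0004, -0.0018, 0.0005] [0.011, -0.002, -0.003]
```

Emit:
{"api": "jog_arm", "payload": {"steps": [[1, 0, 0.015, 0, 0, 0, 0], [1, 0, 0.045, 0, 0, 0, 0], [1, 0, 0.05, -0.05, 0, 0, 0], [1, 0, 0.05, -0.11, 0, 0, 0], [1, 0, 0.05, -0.14, 0, 0, 0]]}}

```text
t: 6.18
tool_pos: [0.5361, -0.033, 0.2119]
orientation: [2.839, 1.318, 0.015]
force: [-0.2, 0.2, 0.1]
opening: 0.0006
```

```bash
python3 - <<'E'
from h import *
from plant import robot
s=robot.read_state()
plan(s,[(*pol(.138,-130,.03),.067,50)])
c=robot.read_camera("scene"); im=cv2.cvtColor(c["image"],cv2.COLOR_RGB2BGR)
cv2.imwrite(f"pics/scene5.png",cv2.resize(im[165:265,220:330],None,fx=6,fy=6,interpolation=cv2.INTER_CUBIC))
s=robot.read_state();print(s)
c=robot.read_camera("wrist"); im=cv2.cvtColor(c["image"],cv2.COLOR_RGB2BGR)
cv2.imwrite(f"pics/wrist5.png",im)
E
```

```text
t 6.17 pos [ 0.5361 -0.033   0.2119] yaw 49.8 F [-0.2  0.2  0.1]
[-0.0007, -0.0538, 0.1442] [0.014, -0.004, -0.003]
{'t': 6.225, 'q': array([-0.15411839, -0.04550494,  1.70050135, -0.00393481,  1.46823309,
        0.54751263]), 'dq': array([ 3.28054230e-03,  1.18671395e-02,  2.96008826e-02, -1.69631371e-03,
       -8.46150926e-02,  3.45061335e-05]), 'joint_torque': array([-2.81488085e-01, -3.50878930e+01, -3.65480983e+01,  1.75768335e-03,
       -8.85703135e-02, -6.04243804e-03]), 'tool_pos': array([ 0.53742936, -0.03311537,  0.21550193]), 'orientation': array([2.83706189, 1.31753804, 0.02048397]), 'force': array([0.74367725, 0.2628902 , 3.22847951]), 'wrist_torque': array([-0.02729159, -0.07885353, -0.0693385 ]), 'opening': 0.0004873843747080688}
```

View pics/scene5.png

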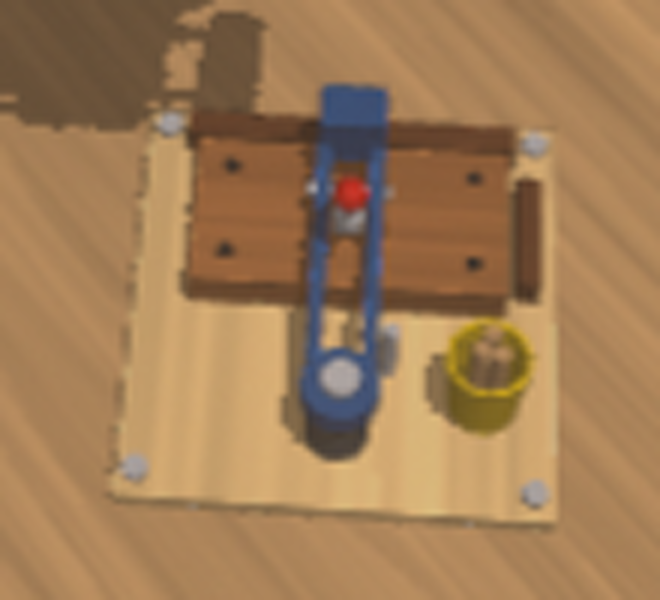

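View pics/wrist5.png

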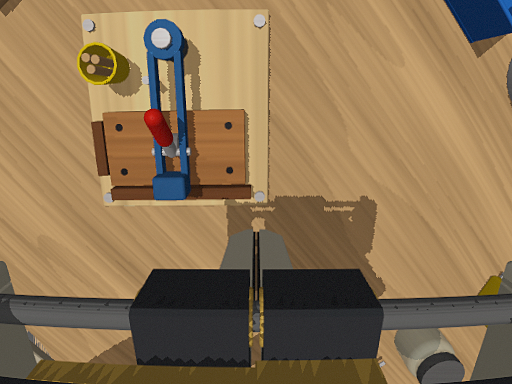

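```bash
python3 - <<'E'
from h import *
from plant import robot
s=robot.read_state();c=robot.read_camera("wrist");E=wext(s,c)
for n,uv,z in[("bolt",(161,39),.066),("nose",(171,183),.078),("end",(154,117),.119),("axle",(171,152),.06)]:print(n,onz(c,uv,z,E).round(4))
c=robot.read_camera("scene");k=lambda x,y:((x+.5)/6-.5+220,(y+.5)/6-.5+165)
for n,uv,z in[("bolt",k(341,377),.066),("nose",k(355,105),.078),("end",k(352,192),.119)]:print(n,onz(c,uv,z).round(4))
for r in(.138,.071,.105):print(pol(r,-130))
def lv(th,d=50):
    t=np.radians(th);r=105-d*np.cos(t)+8*np.sin(t);z=54+d*np.sin(t)+8*np.cos(t);return (r+7.5)/1e3,(z+14)/1e3
L=[(61,60),(61,55)]
W=[(*pol(.125,-130),.20,50)]
for th in(61,50,40,30,20,12,8):
    r,z=lv(th);print(th,r,z);W.append((*pol(r,-130),z,50))
plan(s,W)
E
```

```text
bolt [0.5625 0.1212 0.066 ]
nose [0.4821 0.0206 0.078 ]
end [0.5238 0.068  0.119 ]
axle [0.4974 0.0425 0.06  ]
bolt [0.5627 0.1265 0.066 ]
nose [0.474  0.0208 0.078 ]
end [0.5228 0.079  0.119 ]
[0.47349531 0.01958587]
[0.51656208 0.07091084]
[0.4947073  0.04486533]
61 0.09525647664479832 0.11560946231894048
50 0.08648897506062485 0.11144452303344121
40 0.07934007872154342 0.10626773602927879
30 0.07319872981077806 0.09992820323027551
20 0.06825153010730992 0.09261854813257071
12 0.0652559134898518 0.08622076534675842
8 0.06409998137060201 0.08288079959793583
t 6.28 pos [ 0.5372 -0.0331  0.213 ] yaw 49.8 F [ 0.6  0.2 -0.1]
[0.0121, -0.0829, 0.0117] [0.017, -0.006, -0.003]
[0.0414, -0.0844, 0.0962] [0.017, -0.006, -0.003]
[0.0501, -0.0845, 0.1005] [0.017, -0.006, -0.003]
[0.0572, -0.0846, 0.1057] [0.017, -0.006, -0.003]
[0.0633, -0.0847, 0.112] [0.017, -0.006, -0.003]
[0.0682, -0.0849, 0.1194] [0.017, -0.006, -0.003]
[0.0712, -0.085, 0.1258] [0.017, -0.006, -0.003]
[0.0723, -0.085, 0.1291] [0.017, -0.006, -0.003]
```

Emit:
{"api": "jog_arm", "payload": {"steps": [[1, 0.006, -0.04, 0.006, 0.01, 0, 0], [1, 0.012, -0.083, 0.012, 0.017, -0.006, 0], [1, 0.012, -0.083, 0.05, 0.017, -0.006, 0], [1, 0.012, -0.083, 0.093, 0.017, -0.006, 0], [1, 0.012, -0.083, 0.093, 0.017, -0.006, 0]]}}

```text
t: 7.0
tool_pos: [0.4754, 0.0298, 0.1088]
orientation: [-2.841, -1.32, 0.025]
force: [-0.2, -0.5, 0.3]
opening: 0.0007
```

```bash
cat >> h.py <<'E'
def lv(th,d=50,dz=0):
    t=np.radians(th);r=105-d*np.cos(t)+8*np.sin(t);z=54+d*np.sin(t)+8*np.cos(t);return (*pol((r+7.5)/1e3,-130),(z+14+dz)/1e3,50)
E
python3 - <<'E'
from h import *
from plant import robot
s=robot.read_state()
plan(s,[lv(t) for t in(61,55,50,45,40)])
c=robot.read_camera("scene"); im=cv2.cvtColor(c["image"],cv2.COLOR_RGB2BGR)
cv2.imwrite(f"pics/scene6.png",cv2.resize(im[165:265,220:330],None,fx=6,fy=6,interpolation=cv2.INTER_CUBIC))
s=robot.read_state()
c=robot.read_camera("wrist"); im=cv2.cvtColor(c["image"],cv2.COLOR_RGB2BGR)
cv2.imwrite(f"pics/wrist6.png",im)
E
```

```text
t 7.0 pos [0.4754 0.0298 0.1088] yaw 49.8 F [-0.2 -0.5  0.3]
[0.0336, 0.0049, -0.0073] [-0.015, 0.011, -0.003]
[0.0385, 0.0049, -0.0052] [-0.015, 0.011, -0.003]
[0.0425, 0.0049, -0.0032] [-0.015, 0.011, -0.003]
[0.0462, 0.005, -0.0008] [-0.015, 0.011, -0.003]
[0.0497, 0.005, 0.0019] [-0.015, 0.011, -0.003]
```

View pics/scene6.png

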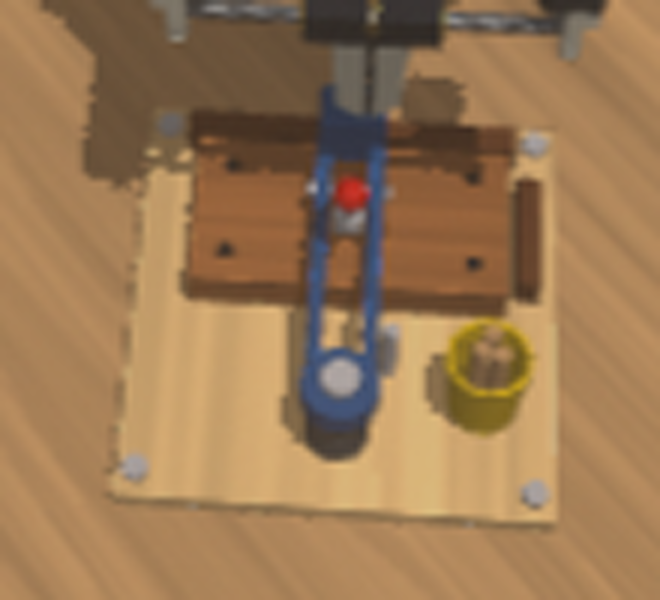

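View pics/wrist6.png

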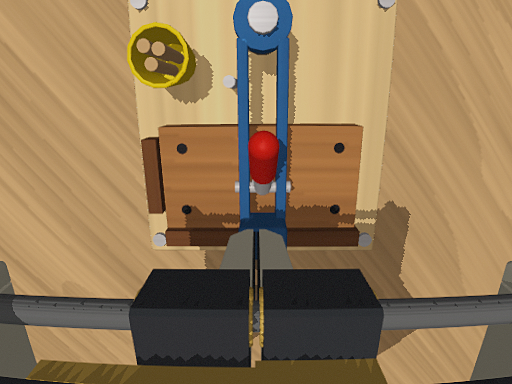

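Emit:
{"api": "jog_arm", "payload": {"steps": [[1, 0.01, 0.005, -0.006, -0.015, 0.011, 0], [1, 0.022, 0.005, -0.007, -0.015, 0.011, 0], [1, 0.034, 0.005, -0.007, -0.015, 0.011, 0], [1, 0.038, 0.005, -0.005, -0.015, 0.011, 0], [1, 0.04, 0.005, -0.004, -0.015, 0.011, 0]]}}

```text
t: 7.72
tool_pos: [0.5091, 0.0571, 0.1175]
orientation: [2.845, 1.322, 0.012]
force: [-1.1, -1.6, 3.0]
opening: 0.0006
```

```bash
python3 - <<'E'
from h import *
from plant import robot
s=robot.read_state()
plan(s,[lv(t) for t in(55,50,45,40,35,30)])
E
```

```text
t 7.72 pos [0.5091 0.0571 0.1175] yaw 49.8 F [-1.1 -1.6  3. ]
[-0.004, -0.0032, 0.0039] [0.007, -0.005, -0.003]
[-0.0002, -0.0033, 0.006] [0.007, -0.005, -0.003]
[0.0035, -0.0033, 0.0085] [0.007, -0.005, -0.003]
[0.007, -0.0033, 0.0112] [0.007, -0.005, -0.003]
[0.0102, -0.0033, 0.0143] [0.007, -0.005, -0.003]
[0.0131, -0.0034, 0.0176] [0.007, -0.005, -0.003]
```

Emit:
{"api": "jog_arm", "payload": {"steps": [[1, 0.001, -0.003, 0.006, 0.005, 0, 0], [1, 0.004, -0.003, 0.009, 0.005, -0.003, 0], [1, 0.007, -0.003, 0.012, 0.005, -0.003, 0], [1, 0.01, -0.003, 0.015, 0.005, -0.003, 0], [1, 0.013, -0.003, 0.018, 0.005, -0.003, 0]]}}

```text
t: 8.35
tool_pos: [0.515, 0.069, 0.099]
orientation: [2.848, 1.324, 0.003]
force: [-2.6, -1.5, 3.6]
opening: 0.0007
```

```bash
python3 - <<'E'
from h import *
from plant import robot
s=robot.read_state()
plan(s,[lv(t) for t in(27,24,20,16,12,8)])
c=robot.read_camera("wrist"); im=cv2.cvtColor(c["image"],cv2.COLOR_RGB2BGR)
cv2.imwrite(f"pics/wrist7.png",im)
c=robot.read_camera("scene"); im=cv2.cvtColor(c["image"],cv2.COLOR_RGB2BGR)
cv2.imwrite(f"pics/scene7.png",cv2.resize(im[165:265,220:330],None,fx=6,fy=6,interpolation=cv2.INTER_CUBIC))
E
```

```text
t 8.35 pos [0.515 0.069 0.099] yaw 49.8 F [-2.6 -1.5  3.6]
[0.0019, -0.0001, 0.0012] [0.001, -0.001, -0.003]
[0.0034, -0.0001, 0.0034] [0.001, -0.001, -0.003]
[0.0052, -0.0001, 0.0064] [0.001, -0.001, -0.003]
[0.0068, -0.0001, 0.0096] [0.001, -0.001, -0.003]
[0.0082, -0.0001, 0.0128] [0.001, -0.001, -0.003]
[0.0093, -0.0001, 0.0162] [0.001, -0.001, -0.003]
```

View pics/wrist7.png

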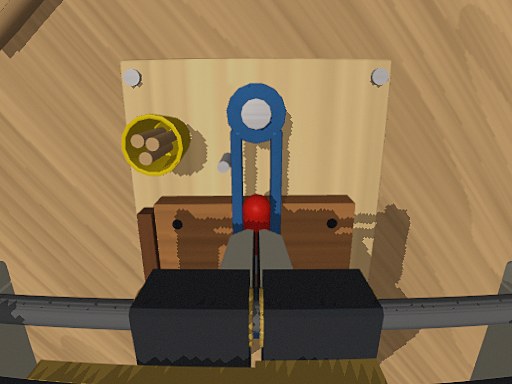

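View pics/scene7.png

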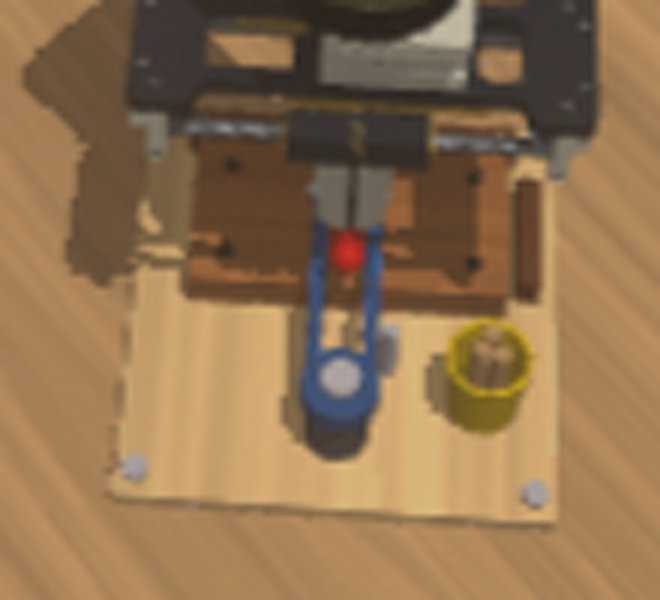

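Emit:
{"api": "jog_arm", "payload": {"steps": [[1, 0.002, 0, 0.002, 0, 0, 0], [1, 0.004, 0, 0.005, 0, 0, 0], [1, 0.006, 0, 0.008, 0, 0, 0], [1, 0.008, 0, 0.012, 0, 0, 0], [1, 0.009, 0, 0.015, 0, 0, 0]]}}

```text
t: 9.07
tool_pos: [0.5207, 0.0755, 0.084]
orientation: [2.848, 1.323, 0.001]
force: [-6.8, -3.5, 8.5]
opening: 0.0007
```

```bash
python3 - <<'E'
from h import *
from plant import robot
s=robot.read_state()
plan(s,[lv(t) for t in(20,16,12,8)])
E
```

```text
t 9.07 pos [0.5207 0.0755 0.084 ] yaw 49.8 F [-6.8 -3.5  8.5]
[-0.0034, -0.0002, -0.0086] [0.001, -0.0, -0.003]
[-0.0018, -0.0002, -0.0054] [0.001, -0.0, -0.003]
[-0.0004, -0.0002, -0.0022] [0.001, -0.0, -0.003]
[0.0007, -0.0002, 0.0011] [0.001, -0.0, -0.003]
```

Force is rising (cam on the board). Keep pressing straight down in small amounts.

Emit:
{"api": "jog_arm", "payload": {"steps": [[1, 0.001, 0, 0.002, 0, 0, 0], [1, 0.001, 0, 0.003, 0, 0, 0], [1, 0.001, 0, 0.004, 0, 0, 0], [1, 0.001, 0, 0.004, 0, 0, 0]]}}

```text
t: 9.57
tool_pos: [0.5214, 0.0758, 0.082]
orientation: [2.847, 1.323, 0.0]
force: [-12.7, -4.2, 22.2]
opening: 0.0003
```

```bash
python3 - <<'E'
from h import *
from plant import robot
s=robot.read_state()
plan(s,[lv(t) for t in(8,)])
E
```

```text
t 9.57 pos [0.5214 0.0758 0.082 ] yaw 49.8 F [-12.7  -4.2  22.2]
[0.0001, -0.0005, -0.0009] [0.002, 0.001, -0.003]
```

Emit:
{"api": "jog_arm", "payload": {"steps": [[1, 0, 0, 0.003, 0, 0, 0], [1, 0, 0, 0.005, 0, 0, 0], [1, 0, 0, 0.005, 0, 0, 0]]}}

```text
t: 9.95
tool_pos: [0.5218, 0.0758, 0.0813]
orientation: [2.847, 1.323, 0.001]
force: [-23.1, -3.3, 43.5]
opening: 0.0004
```

```bash
python3 - <<'E'
from h import *
from plant import robot
s=robot.read_state()
plan(s,[lv(t) for t in(8,)])
E
```

```text
t 9.95 pos [0.5218 0.0758 0.0813] yaw 49.9 F [-23.1  -3.3  43.5]
[-0.0002, -0.0008, -0.0016] [0.002, 0.001, -0.002]
```

Emit:
{"api": "jog_arm", "payload": {"steps": [[1, 0, 0, -0.01, 0, 0, 0], [1, 0, 0, -0.06, 0, 0, 0], [1, 0, 0, -0.11, 0, 0, 0], [1, -0.06, 0, -0.13, 0, 0, 0], [1, -0.12, 0, -0.13, 0, 0, 0]]}}

```text
t: 10.58
tool_pos: [0.4451, -0.0163, 0.2138]
orientation: [2.843, 1.325, 0.007]
force: [-0.3, -1.1, 0.6]
opening: 0.0006
```

Emit:
{"api": "jog_arm", "payload": {"steps": [[1, 0, 0, 0, 0, 0, 0], [1, 0, 0, 0, 0, 0, 0]]}}

```text
t: 10.82
tool_pos: [0.4457, -0.0162, 0.2141]
orientation: [2.844, 1.323, 0.01]
force: [-0.4, 0.1, 0.1]
opening: 0.0004
```

```bash
python3 - <<'E'
from h import *
from plant import robot
s=robot.read_state();plan(s,[])
c=robot.read_camera("wrist"); im=cv2.cvtColor(c["image"],cv2.COLOR_RGB2BGR)
cv2.imwrite(f"pics/wrist8.png",im);E=wext(s,c)
def H(th):
    t=np.radians(th);r=(105-70*np.cos(t))/1e3;return [*pol(r,-130),(54+70*np.sin(t))/1e3]
pts=[H(8),H(20),H(61)]
print(proj(c,pts,E))
c=robot.read_camera("scene"); im=cv2.cvtColor(c["image"],cv2.COLOR_RGB2BGR)
print((proj(c,pts)-[220,165]+.5)*6)
cv2.imwrite(f"pics/scene8.png",cv2.resize(im[165:265,220:330],None,fx=6,fy=6,interpolation=cv2.INTER_CUBIC))
cv2.imwrite(f"pics/scene8f.png",im)
E
```

```text
t 10.82 pos [ 0.4457 -0.0162  0.2141] yaw 49.9 F [-0.4  0.1  0.1]
[[250.91352388  22.56702538]
 [250.83262755  23.04521108]
 [250.71343404  56.670257  ]]
[[344.12428847 307.56690676]
 [345.71812957 284.23576849]
 [352.17640897 177.62058779]]
```

View pics/wrist8.png

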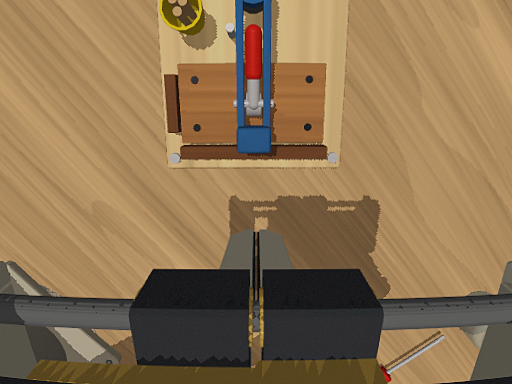

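View pics/scene8.png

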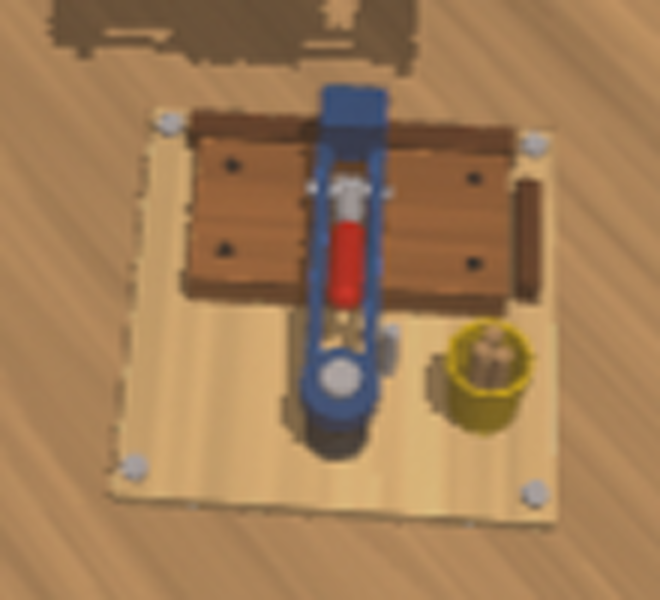

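View pics/scene8f.png

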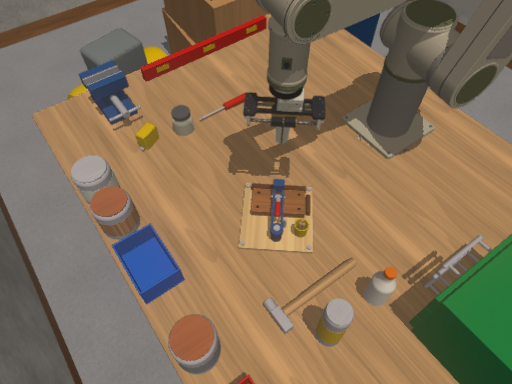

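```bash
python3 -c "
from plant import robot
print(robot.close_job())"
```

```text
the job is handed in; nothing more can be done
None
```

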